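# Stand the tipped oil can back in its row

### The job

The red oil can has tipped over in the drip tray, between the two grease tins. Stand it upright on the middle yellow ring, centred on it, and let go; do not knock over or shift the tins.

Things in the scene. Friction and masses are not known exactly. Their poses are not given: they have to be found in the camera images.
- oil_can: red oil can: round body 55 mm in diameter, 78 mm high, thin bent spout on top, 156 mm high in all; 0.13 to 0.27 kg. Origin: centre of the underside; z axis: from underside to spout. It lies across the middle ring, spout to the left (+y, up to 25 degrees aside), long axis about 31 mm above the bench. Grip it across the round body, up to 70 mm from the underside.
- blue_tin: blue round grease tin with a lid of the same colour and bright metal beads, 60 mm in diameter, 60 mm high, standing in the tray on one of the two outer rings; origin at the centre of its underside. A bystander.
- green_tin: green round grease tin with a lid of the same colour and bright metal beads, 60 mm in diameter, 60 mm high, standing in the tray on one of the two outer rings; origin at the centre of its underside. A bystander.
- tray: fixed dark steel drip tray, 200 mm (x) by 460 mm (y), floor 4 mm thick, rim 17 mm high; origin at the centre of its underside on the bench. Three flat painted yellow rings, 80 mm outside and 68 mm inside diameter, lie in a row along its y axis, 160 mm apart, the middle one at the tray's centre.
- ring (a point): centre of the middle painted ring, on the tray's floor, 4 mm above the bench

How it is judged (in metres and radians):
At the end, for the whole second after the job is handed in: The oil can stands upright (within 10 degrees) and still on the tray's floor, its underside centred within 20 mm of the middle ring's centre; both tins stand upright within 20 mm of where they were (horizontal distance between oil_can and ring below 0.02 m and angle between oil_can's own z axis and vertical below 0.17 rad and height (world z) of oil_can below 0.012 m and linear speed of oil_can below 0.02 m/s and angular speed of oil_can below 0.2 rad/s and not (distance of blue_tin from where it was at the start of the episode above 0.02 m) and not (angle between blue_tin's own z axis and vertical above 0.17 rad) and not (distance of green_tin from where it was at the start of the episode above 0.02 m) and not (angle between green_tin's own z axis and vertical above 0.17 rad)); the robot touches nothing.
It fails at once if a tin is tipped or shifted by more than 20 mm (distance of any of blue_tin, green_tin from where it was at the start of the episode above 0.02 m or angle between any of blue_tin, green_tin's own z axis and vertical above 0.17 rad).
It also fails if it takes over 45 s, if anything falls off the work surface, if the arm or the gripper's body presses on something with over 40 N, if the wrist force passes 120 N, or if a joint passes its speed limit or range.

### The arm

A 7-joint arm with a two-finger parallel gripper is mounted at the origin on the work surface; the furniture and walls round the work are solid. World frame = base frame: x ahead of the robot, y to its left, z up, the work surface at z = 0. Lengths are in m, angles in degrees, forces in N, time in s.
With the tool pointing down it reaches from about 0.4 to 0.85 m from the base axis. Payload 4.5 kg.
Tool frame: the origin (TCP) lies between the finger pads; the fingertips stand 14 mm ahead of it and the grasp point (between the pads) lies 5 mm behind it; y points along the fingers, z is the direction in which the jaws open and shut, and the axes are right-handed (so a half turn about y gives the same grasp; the last joint's range is limited). The gripper opens to 88 mm and grips with 3 to 60 N. Pads are 18 mm wide; open, the fingers measure 123 mm over their backs; the gripper's body (75 mm by 187 mm) begins 45 mm behind the grasp point.
Start: joints at [-63.896, 39.483, -11.15, 89.685, 9.013, 51.709, -12.324], TCP at [0.256, 0.57, 0.253] pointing down, gripper open.
Joint ranges: [-172.22, 172.22], [-26.19, 119.32], [-84.43, 86.54], [7.71, 146.69], [-57.33, 237.33], [2.42, 119.75], [-152.13, 152.13]. Speed limits (degrees/s): [147.25, 147.25, 180, 180, 180, 180, 180].

### API

Orientations are given as a 3x3 rotation matrix whose columns are the frame's x, y, z axes.
In Python, from workcell import ctrl, kinematics, vision, order gives the robot as it stands. The module is installed in compiled form; this text tells all that it offers. Calls block until the motion is done:
- ctrl.move_to(position, orientation): joint-space move of the TCP to a pose.
- ctrl.move_straight(position, orientation=None, rate=0.15): straight line of the TCP; orientation=None keeps the orientation; rate is the mean speed in m/s.
- ctrl.move_j(angles): joint-space move.
- ctrl.set_gripper(opening, grasp_force=None): finger opening in m; grasp_force is the grip in N (None keeps the last); returns when the fingers have stopped.
- ctrl.sleep(seconds).
- kinematics.solve_ik(position, orientation): joint angles nearest the present ones, or None.
- vision.snapshot(name): name is "scene" or "top"; returns a dict with "image" (480x640x3 uint8, red, green, blue), "K" (3x3 intrinsics, pixels), "distortion" ([k1, k2, p1, p2, k3] as OpenCV has them; the pictures are not rectified), "extrinsics" (4x4, takes a point from camera to world coordinates). Camera axes: x right, y down, z forward; pixel columns grow to the right and rows downward; lengths in m; the calibration is good to about 2 mm. A picture is of the moment at which its call begins. There is no depth.
A pose or a line that the arm cannot do raises ctrl.PlanningError and nothing moves.
- order.close_job(): hands the job in, once; it reports no verdict.
Trained networks look in the newest picture that a camera, given by its name, has taken for a name from the list of things; names that differ only in an ending like _2 or _b are one class to them, and where a whole thing is asked for, a point or a joint stands for the part that bears it (a point fixed in the world has none). Each returns a list of dicts, best first, with "p" (0 to 1); they miss things now and then, are a little off and sometimes report something else, mostly with a low value. They report only what shows in the picture. A call takes as long as a camera call.
- vision.recognise(camera, thing): "box" ([centre column, centre row, width, height] in pixels, round what is visible of it).
- vision.pinpoint(camera, thing): "position" ([row, column] in pixels: a listed point, or the origin of a listed thing).
Readings, each from a call of its own:
- ctrl.read_clock(): time.
- ctrl.read_qpos(): joint angles.
- ctrl.read_dq(): joint speeds.
- ctrl.read_joint_efforts(): joint torques, N m.
- ctrl.read_tool_pos(): TCP position.
- ctrl.read_tool_rot(): TCP orientation.
- ctrl.read_force(): force on the tool from outside, world axes, zero at the start.
- ctrl.read_torque(): the same for the moment, N m.
- ctrl.read_opening(): finger opening in m.
Only numpy, scipy, OpenCV 4.12 (cv2) and the standard library are available. Lean on these libraries where they do the work, as an engineer would, in place of code of your own. Each camera call takes 0.05 s, during which the arm holds its last target.

## Working session

There is one attempt and no reset: what is moved stays moved. The work goes in short steps, each a Python script; the robot and the scene stay as the last script left them, time stands still between calls to the robot, and variables do not carry over. Pictures are saved under pics/ and viewed, and the job is handed in when it is done.

```bash
mkdir -p pics; cat > h.py <<'E'
import numpy as np, cv2
from workcell import ctrl, kinematics, vision, order
def px2ray(s,u,v):
    p=cv2.undistortPoints(np.array([[[u,v]]],float),np.array(s["K"]),np.array(s["distortion"]))[0,0]
    E=np.array(s["extrinsics"]); d=E[:3,:3]@np.array([p[0],p[1],1]); return E[:3,3],d/np.linalg.norm(d)
def onz(s,u,v,z):
    o,d=px2ray(s,u,v); return o+d*(z-o[2])/d[2]
def proj(s,P):
    E=np.linalg.inv(np.array(s["extrinsics"]))
    r,_=cv2.projectPoints(np.array(P,float).reshape(-1,1,3),cv2.Rodrigues(E[:3,:3])[0],E[:3,3],np.array(s["K"]),np.array(s["distortion"])); return r[:,0]
def tri(a,b):
    A=np.zeros((3,3));B=np.zeros(3)
    for o,d in (a,b):
        M=np.eye(3)-np.outer(d,d);A+=M;B+=M@o
    return np.linalg.solve(A,B)
def save(s,n): cv2.imwrite("pics/"+n,np.array(s["image"])[:,:,::-1])
E
python3 - <<'E'
from h import *
np.set_printoptions(precision=4,suppress=True)
S={}
for c in("scene","top"):
    s=vision.snapshot(c);S[c]=s;save(s,c+"0.png");print(c,np.array(s["extrinsics"]))
    for t in("oil_can","blue_tin","green_tin","tray"):
        print(t,[(np.round(r["box"]),round(r["p"],2)) for r in vision.recognise(c,t)][:2],[(np.round(r["position"],1),round(r["p"],2)) for r in vision.pinpoint(c,t)][:2])
    print("ring",vision.pinpoint(c,"ring"))
print(ctrl.read_tool_rot(),ctrl.read_clock())
E
```

```text
scene [[ 0.7882 -0.2889  0.5434  0.0097]
 [-0.6151 -0.3975  0.6809 -0.5459]
 [ 0.0194 -0.8709 -0.491   0.4568]
 [ 0.      0.      0.      1.    ]]
oil_can [(array([330., 277.,  68.,  49.]), 0.95)] [(array([287. , 353.5]), 0.55)]
blue_tin [(array([396., 308.,  50.,  61.]), 0.87)] [(array([326.1, 393.1]), 0.75)]
green_tin [(array([260., 226.,  32.,  43.]), 0.94)] [(array([238.3, 260.7]), 0.57)]
tray [(array([337., 296., 288., 178.]), 0.61)] [(array([281. , 318.6]), 0.85)]
ring [{'position': [277.0, 319.8], 'p': 0.96}]
top [[ 0.007  -0.9856  0.1692  0.3044]
 [-0.9999 -0.0081 -0.006   0.0263]
 [ 0.0073 -0.1692 -0.9856  0.9632]
 [ 0.      0.      0.      1.    ]]
oil_can [(array([349., 257.,  55.,  33.]), 0.87)] [(array([255.1, 375.7]), 0.92)]
blue_tin [(array([419., 249.,  41.,  30.]), 0.87)] [(array([252.9, 413.4]), 0.82)]
green_tin [(array([251., 260.,  32.,  36.]), 0.7)] [(array([261.3, 253.6]), 0.62)]
tray [] [(array([256.4, 329.6]), 0.79)]
ring [{'position': [250.2, 334.0], 'p': 0.86}]
[[ 0.9123  0.      0.4094]
 [-0.4094  0.      0.9123]
 [-0.     -1.      0.    ]] 1.0
```

View pics/scene0.png

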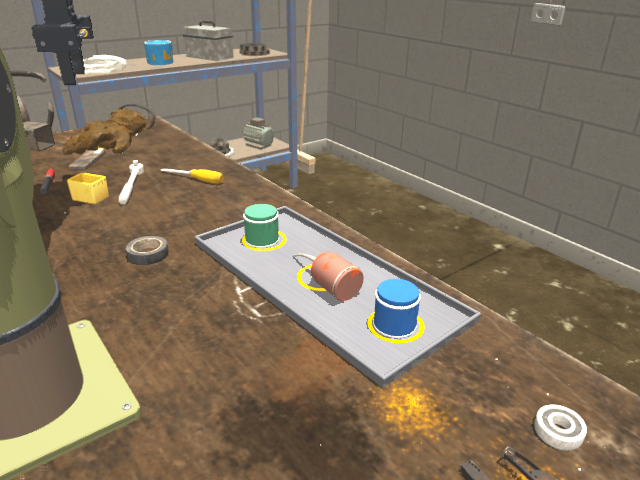

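View pics/top0.png

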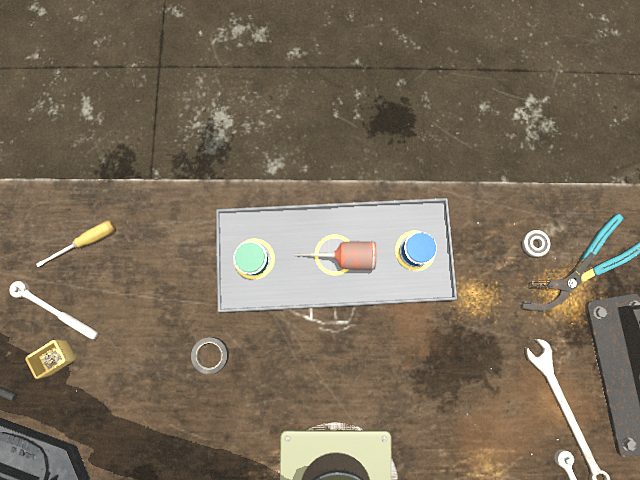

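```bash
python3 - <<'E'
import cv2
for n,(x0,y0,x1,y1) in {"scene":(200,180,460,375),"top":(225,190,465,310)}.items():
    i=cv2.imread(f"pics/{n}0.png")[y0:y1,x0:x1]; cv2.imwrite(f"pics/{n}0c.png",cv2.resize(i,None,fx=3,fy=3,interpolation=cv2.INTER_CUBIC))
E
```

```text
(no output)
```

View pics/scene0c.png

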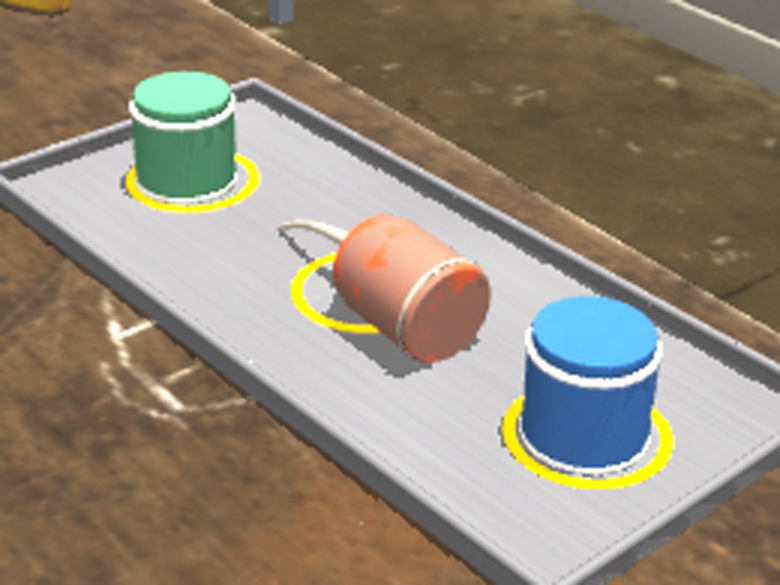

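View pics/top0c.png

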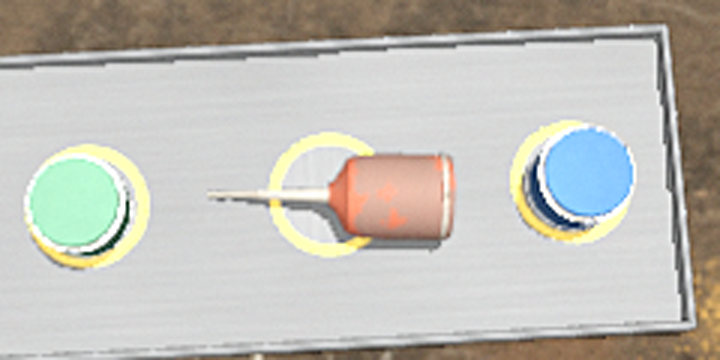

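The can lies clear of the tins, its axis almost along y. In the top view its base edge is at about (376,256), its shoulder at (340,256) and its spout tip at (294,254). The partly hidden middle ring is near (334,252). In the scene view the base disc is at about (348,284). Next I'll work out metric positions.

```bash
cat > m.py <<'E'
from h import *
from scipy.optimize import least_squares
np.set_printoptions(precision=4,suppress=True)
def ringfit(s,z=0.004):
    hsv=cv2.cvtColor(np.array(s["image"]),cv2.COLOR_RGB2HSV)
    m=cv2.inRange(hsv,(22,70,150),(35,255,255)); v,u=np.nonzero(m)
    P=np.array([onz(s,a,b,z)[:2] for a,b in zip(u,v)])
    return P
def fitc(P,c0):
    for k in (0.055,0.046,0.043):
        d=np.linalg.norm(P-c0,axis=1); Q=P[(d<k)&(d>0.074-k)]
        r=least_squares(lambda c:np.linalg.norm(Q-c,axis=1)-0.037,c0,loss="soft_l1",f_scale=0.002); c0=r.x
    return c0,len(Q),np.median(abs(r.fun))
E
python3 - <<'E'
from m import *
S={c:vision.snapshot(c) for c in("scene","top")}
pin={"scene":dict(ring=(319.8,277),bt=(393,326),gt=(260.7,238.3)),"top":dict(ring=(334,250),bt=(413.4,252.9),gt=(253.6,261.3))}
for c,s in S.items():
    P=ringfit(s)
    for n,(u,v) in pin[c].items():
        p=onz(s,u,v,.004)[:2]; print(c,n,p,fitc(P,p))
R={n:tri(px2ray(S["scene"],*pin["scene"][n]),px2ray(S["top"],*pin["top"][n])) for n in("ring","bt","gt")}
print(R)
# can: pinpointed origin
print("can origin tri",tri(px2ray(S["scene"],353.5,287),px2ray(S["top"],375.7,255.1)))
# spout tip
a=px2ray(S["scene"],200+279/3,180+229/3);b=px2ray(S["top"],225+208/3,190+193/3);print("tip",tri(a,b))
# red mask outlines
for c,s in S.items():
    hsv=cv2.cvtColor(np.array(s["image"]),cv2.COLOR_RGB2HSV)
    x=(320,230,370,310) if c=="scene" else (330,235,382,275)
    x=(305,240,370,305) if c=="scene" else x
    m=(cv2.inRange(hsv,(0,70,60),(12,255,255)))
    k=np.zeros_like(m);k[x[1]:x[3],x[0]:x[2]]=m[x[1]:x[3],x[0]:x[2]]
    v,u=np.nonzero(k);print(c,u.min(),u.max(),v.min(),v.max(),cv2.minAreaRect(np.c_[u,v].astype(np.float32)))
E
```

```text
scene ring [0.4334 0.0031] (array([0.4367, 0.004 ]), 177, np.float64(0.002022170982892847))
scene bt [ 0.4403 -0.1578] (array([ 0.4463, -0.1563]), 382, np.float64(0.0018564114520009008))
scene gt [0.4244 0.1691] (array([0.4276, 0.1635]), 195, np.float64(0.0020172716055731343))
top ring [0.443  0.0041] (array([0.4341, 0.0031]), 69, np.float64(0.001582166886154597))
top bt [ 0.4384 -0.1533] (array([ 0.4445, -0.1571]), 149, np.float64(0.0015156468219755734))
top gt [0.4192 0.1624] (array([0.4247, 0.1626]), 138, np.float64(0.0015746927725151585))
{'ring': array([0.4403, 0.006 , 0.0004]), 'bt': array([ 0.4404, -0.1551,  0.0018]), 'gt': array([0.4192, 0.1613, 0.0091])}
can origin tri [ 0.432  -0.077   0.0287]
tip [0.4344 0.0819 0.0042]
scene 311 363 251 300 ((337.0823669433594, 274.12945556640625), (54.03693389892578, 37.156455993652344), 39.09385681152344)
top 334 376 242 268 ((355.0, 255.0), (26.0, 42.0), 90.0)
```

```bash
python3 - <<'E'
from m import *
from scipy.optimize import minimize
S={c:vision.snapshot(c) for c in("scene","top")}
M={}
F=4
for c,s in S.items():
    hsv=cv2.cvtColor(np.array(s["image"]),cv2.COLOR_RGB2HSV)
    x=(305,240,370,305) if c=="scene" else (330,235,382,275)
    m=cv2.inRange(hsv,(0,70,60),(12,255,255));k=np.zeros_like(m);k[x[1]:x[3],x[0]:x[2]]=m[x[1]:x[3],x[0]:x[2]]
    k=cv2.morphologyEx(k,cv2.MORPH_OPEN,np.ones((2,2)))
    v,u=np.nonzero(k);h=cv2.convexHull(np.c_[u,v].astype(np.float32))
    M[c]=h
t=np.linspace(0,2*np.pi,60)
def hull(c,p):
    x,y,yaw,z=p; ax=np.array([-np.sin(yaw),np.cos(yaw),0]);n=np.array([np.cos(yaw),np.sin(yaw),0])
    pts=[]
    for h,r in((0,.0275),(.066,.0275),(.078,.018)):
        pts.append(np.array([x,y,z])+h*ax+r*(np.cos(t)[:,None]*n+np.sin(t)[:,None]*np.array([0,0,1])))
    return cv2.convexHull(proj(S[c],np.vstack(pts)).astype(np.float32))
def cost(p):
    e=0
    for c in M:
        h=hull(c,p);i,_=cv2.intersectConvexConvex(M[c],h); A=cv2.contourArea(M[c]);B=cv2.contourArea(h); e+=1-i/(A+B-i)
    return e
for z in(.0315,None):
    f=(lambda q:cost([*q,z])) if z else cost
    q0=[.432,-.077,0.]+([] if z else [.0315])
    sx=np.array([q0]+[[a+(.01 if j==i else 0)*(5 if i==2 else 1) for j,a in enumerate(q0)] for i in range(len(q0))])
    r=minimize(f,q0,method="Nelder-Mead",options=dict(initial_simplex=sx,xatol=1e-5,fatol=1e-5));print(r.x,r.fun)
p=r.x
for c in S:
    im=np.array(S[c]["image"])[:,:,::-1].copy();im=cv2.resize(im,None,fx=4,fy=4)
    cv2.polylines(im,[np.int32(hull(c,p)*4+2)],True,(255,0,0),1);cv2.polylines(im,[np.int32(M[c]*4+2)],True,(0,255,0),1)
    u,v=np.int32(M[c].mean((0,1))*4);cv2.imwrite(f"pics/fit_{c}.png",im[v-180:v+180,u-220:u+220])
# IK tests
def R(a,yaw=0):
    # tool dir in yz plane; a: tilt, hand toward +y for a>0
    d=np.array([0,-np.sin(a),-np.cos(a)]); z=np.array([1.,0,0]); x=np.cross(d,z); return np.c_[x,d,z]
for sgn in(1,-1):
  for a in range(60,-91,-10):
    Rm=R(np.radians(a)); Rm=Rm*np.array([sgn,1,sgn])
    q=kinematics.solve_ik([.434,-.03,.1],Rm); print(sgn,a,None if q is None else np.round(q,0))
E
```

```text
[ 0.43   -0.0749 -0.0181] 0.28793033624751174
[ 0.4297 -0.0752 -0.0136  0.0328] 0.27897216549522574
1 60 [-51.  69.  29. 119.  37.  37. -69.]
1 50 [-49.  64.  31. 123.  34.  28. -62.]
1 40 [-45.  59.  31. 126.  32.  20. -55.]
1 30 [-38.  54.  28. 128.  27.  14. -46.]
1 20 [-29.  49.  21. 129.  22.   9. -36.]
1 10 [-16.  45.  11. 130.  16.   7. -24.]
1 0 [ -1.  44.  -2. 129.  10.   7. -12.]
1 -10 [ 15.  45. -16. 128.   7.  10.  -3.]
1 -20 [ 30.  49. -29. 125.   8.  13.   1.]
1 -30 [ 42.  55. -41. 122.  10.  19.   4.]
1 -40 [ 52.  63. -51. 119.  13.  25.   4.]
1 -50 [ 59.  72. -59. 115.  16.  32.   4.]
1 -60 [ 64.  80. -64. 111.  14.  39.   8.]
1 -70 [ 68.  89. -68. 107.  14.  46.  10.]
1 -80 [ 70.  98. -73. 103.  14.  54.  10.]
1 -90 [ 72. 107. -78.  99.  14.  60.  10.]
-1 60 [-18.  65. -27. 117.  64.  82.  78.]
-1 50 [-15.  60. -26. 121.  66.  71.  81.]
-1 40 [-12.  55. -25. 124.  68.  60.  84.]
-1 30 [ -7.  51. -24. 126.  70.  49.  88.]
-1 20 [ -2.  47. -23. 128.  71.  38.  93.]
-1 10 [  5.  45. -23. 129.  69.  28. 101.]
-1 0 [ 16.  46. -30. 128.  65.  23. 111.]
-1 -10 [   5.   44.    1.  128.  -51.   13. -124.]
-1 -20 [  19.   46.  -11.  126.  -45.   17. -126.]
-1 -30 [  24.   50.  -11.  123.  -52.   26. -113.]
-1 -40 [  29.   54.  -11.  120.  -53.   36. -107.]
-1 -50 [  33.   58.  -11.  116.  -53.   45. -103.]
-1 -60 [  36.   63.  -11.  113.  -52.   54. -101.]
-1 -70 [ 39.  69. -11. 108. -52.  63. -99.]
-1 -80 [ 32.  74.   1. 105. -57.  81. -90.]
-1 -90 [ 33.  80.   1. 101. -57.  90. -89.]
```

```bash
python3 - <<'E'
import cv2,numpy as np
a=cv2.imread("pics/fit_scene.png");b=cv2.imread("pics/fit_top.png");cv2.imwrite("pics/fit.png",cv2.resize(np.hstack([a,b]),(800,327)))
E
```

```text
(no output)
```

View pics/fit.png

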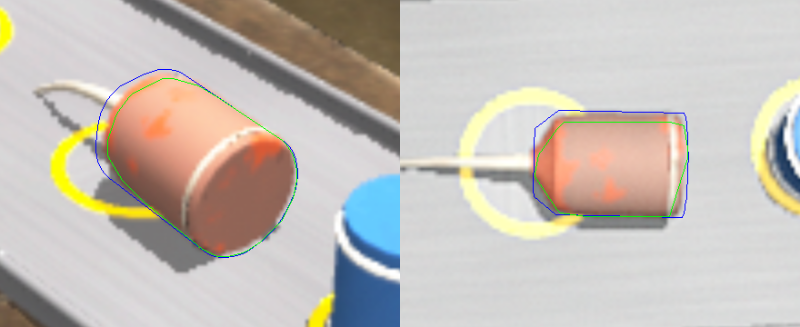

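```bash
cat >> h.py <<'E'
def R(a):
    a=np.radians(a);d=np.array([0,-np.sin(a),-np.cos(a)]); z=np.array([1.,0,0]); return np.c_[np.cross(d,z),d,z]
def tcp(g,a): return np.array(g)+0.005*R(a)[:,1]
A0,A1=42,-48; H=0.042
GR=np.array([.431,-.075+H,.0315])
E
python3 - <<'E'
from h import *
for g,a in [((.431,-.033,.30),A0),((.431,-.033,.15),A0),(GR,A0),((.4357,.0,.25),0),((.4357,0,.25),A1),((.4357,.0033,.046),A1)]:
    q=kinematics.solve_ik(tcp(g,a),R(a));print(None if q is None else np.round(q))
try:
    ctrl.move_to(tcp((.431,-.033,.26),A0),R(A0));print("pre ok")
    ctrl.set_gripper(.088,25)
    P=GR-.11*R(A0)[:,1]
    ctrl.move_straight(tcp(P,A0),R(A0));print(ctrl.read_tool_pos(),ctrl.read_force(),ctrl.read_clock())
except ctrl.PlanningError as e: print("ERR",e)
save(vision.snapshot("scene"),"s1.png");save(vision.snapshot("top"),"t1.png")
E
```

```text
[-46.  35.  30. 120.  32.  48. -44.]
[-46.  54.  32. 126.  32.  25. -53.]
[-45.  69.  30. 125.  38.  14. -67.]
[ -7.  27.   2. 122.  -1.  32.  -4.]
[ 54.  51. -56. 117. -12.  38.  18.]
[ 52.  74. -51. 118.  14.  21.   9.]
pre ok
[0.43107545 0.03668125 0.11024644] [-0.16360711  0.21926643 -0.31160669] 4.9
```

View pics/s1.png

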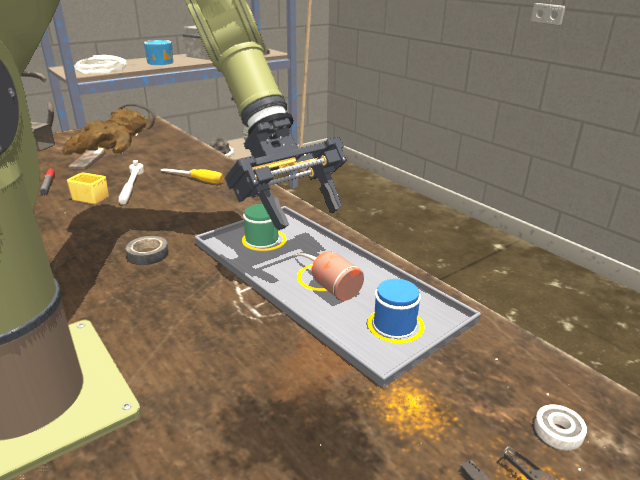

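View pics/t1.png

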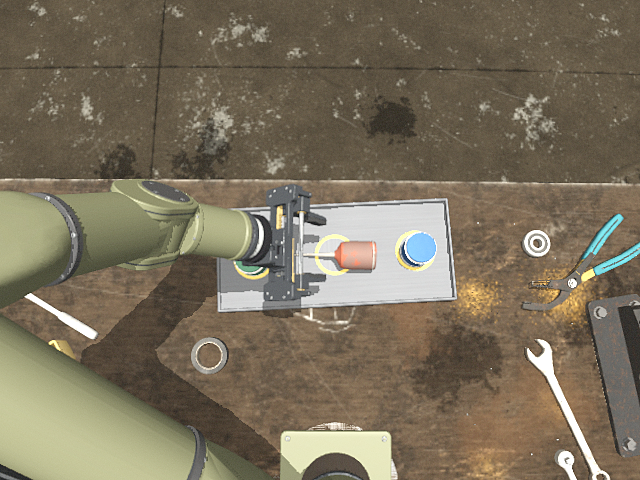

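The open jaws straddle the can's axis: in the top view the fingers are at rows of about 218 and 295, with the can at row 256. The green tin and its ring are undisturbed. I'll go in and grip.

```bash
python3 - <<'E'
from h import *
np.set_printoptions(precision=3,suppress=True)
ctrl.move_straight(tcp(GR,A0),R(A0),rate=.1);print(ctrl.read_tool_pos(),ctrl.read_force())
print("close",ctrl.set_gripper(.04,25),ctrl.read_opening(),ctrl.read_force())
ctrl.move_straight(tcp(GR+[0,0,.03],A0),R(A0),rate=.08);print(ctrl.read_opening(),ctrl.read_force(),ctrl.read_clock())
ctrl.move_straight(tcp(GR+[0,0.02,.20],A0),R(A0),rate=.2);print(ctrl.read_opening(),ctrl.read_force(),ctrl.read_clock())
save(vision.snapshot("scene"),"s2.png");save(vision.snapshot("top"),"t2.png")
E
```

```text
[ 0.431 -0.036  0.028] [-0.283  0.616  0.29 ]
close False 0.052484512793856554 [-0.035  0.726 -0.196]
0.05210461232472271 [-0.635  0.719 -1.085] 7.4083
0.052450875205912385 [ 0.097 -0.554 -2.117] 8.4167
```

View pics/s2.png

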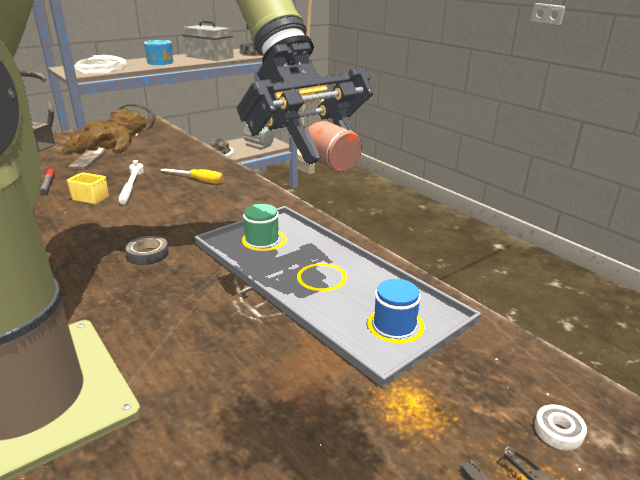

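The can is held and lifted, and the whole middle ring is now visible at about (322,277). I'll refit the ring, then turn the can upright at height.

```bash
python3 - <<'E'
from m import *
for c,p in (("scene",[.436,.003]),("top",[.436,.003])):
    s=vision.snapshot(c);P=ringfit(s);print(c,fitc(P,np.array(p)),vision.pinpoint(c,"ring"))
g=np.array([.4357,0,.24])
for a in(10,-20,A1): ctrl.move_to(tcp(g,a),R(a)); 
print(ctrl.read_opening(),ctrl.read_force(),ctrl.read_clock(),ctrl.read_tool_pos())
ctrl.move_straight(tcp([.4357,.0033,.046+.06],A1),R(A1),rate=.12)
print(ctrl.read_opening(),ctrl.read_force(),ctrl.read_clock())
for c in("scene","top"):
    s=vision.snapshot(c);save(s,c+"3.png");P=ringfit(s);print(fitc(P,np.array([.436,.003])))
    print(vision.pinpoint(c,"oil_can"),vision.recognise(c,"oil_can")[:1],proj(s,[[.4357,.0033,.064],[.4357,.0033,.142]]))
E
```

```text
scene (array([0.437 , 0.0039]), 372, np.float64(0.0019763846898169513)) [{'position': [280.2, 317.7], 'p': 0.66}, {'position': [156.0, 346.8], 'p': 0.65}]
top (array([0.4339, 0.0029]), 67, np.float64(0.0017336052064256535)) [{'position': [253.1, 336.5], 'p': 0.7}]
0.05200245196331836 [ 0.4074  0.9133 -1.0036] 10.775 [0.4354 0.005  0.2363]
0.0522231813913995 [-0.7211  0.5561 -1.2839] 12.0417
(array([0.4368, 0.0037]), 372, np.float64(0.0019190510349439555))
[{'position': [244.1, 321.5], 'p': 0.61}] [{'box': [395.4, 308.1, 48.9, 57.3], 'p': 0.69}] [[321.3459 244.0616]
 [322.0545 198.1808]]
(array([0.4346, 0.003 ]), 167, np.float64(0.0017834441419605426))
[{'position': [251.1, 332.4], 'p': 0.77}] [{'box': [337.4, 248.3, 31.5, 37.1], 'p': 0.78}] [[335.1674 249.2672]
 [336.3681 242.637 ]]
```

View pics/scene3.png

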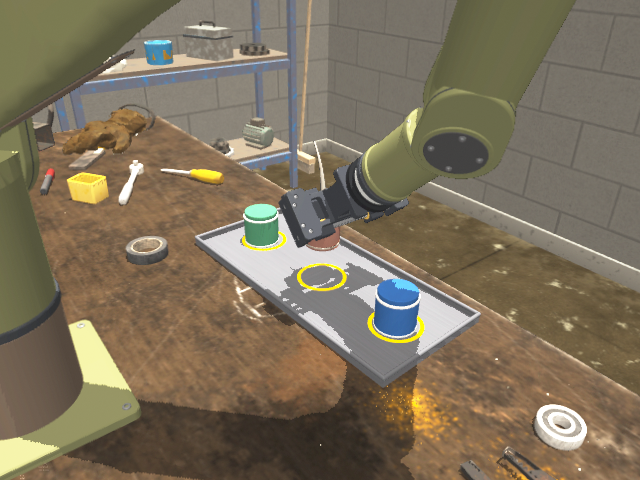

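View pics/top3.png

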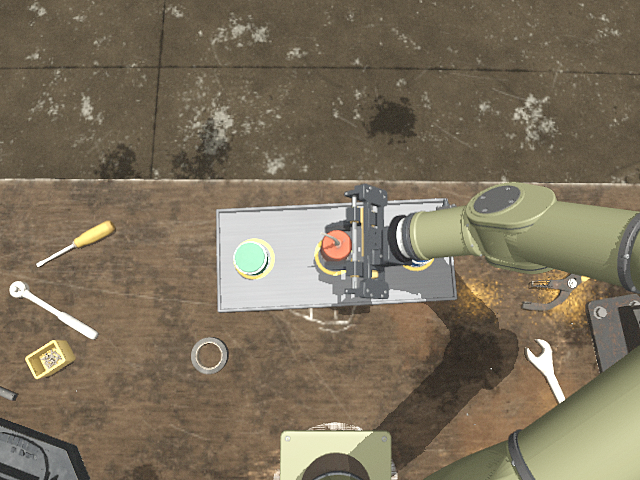

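The can is upright over the ring. The pinpointed origin in the scene view is (321.5,244.1), against my prediction of (321.3,244.1), and the wrist is clear above the blue tin. I'll lower it in steps while watching the force.

```bash
python3 - <<'E'
from h import *
np.set_printoptions(precision=3,suppress=True)
X=.4357;Y=.0033
ctrl.move_straight(tcp([X,Y,.046+.012],A1),R(A1),rate=.08); f0=ctrl.read_force();print(f0)
for k in range(8):
    z=.046+.008-.002*k
    ctrl.move_straight(tcp([X,Y,z],A1),R(A1),rate=.02);f=ctrl.read_force();print(round(z,4),f,ctrl.read_torque())
    if f[2]-f0[2]>2.0: break
print(ctrl.read_clock())
for c in("scene","top"):
    s=vision.snapshot(c);save(s,c+"4.png");print(vision.pinpoint(c,"oil_can"),proj(s,[[.4357,.0033,.004],[.4357,.0033,.082]]))
E
```

```text
[ 0.366  0.023 -0.844]
0.054 [-0.225 -0.301 -1.309] [-0.922  0.032  0.025]
0.052 [ 0.21  -0.368 -0.536] [-0.895  0.089 -0.033]
0.05 [-1.03   0.037 -0.425] [-0.941  0.019  0.034]
0.048 [-0.544 -0.046 -1.718] [-0.896  0.002  0.033]
0.046 [ 0.574 -1.109 -0.957] [-0.905  0.038  0.016]
0.044 [-0.056 -0.323  4.286] [-0.218  0.002  0.053]
14.6917
[{'position': [279.0, 321.7], 'p': 0.61}] [[320.847 276.468]
 [321.503 233.867]]
[{'position': [257.5, 332.9], 'p': 0.67}] [[334.373 253.65 ]
 [335.426 247.839]]
```

View pics/scene4.png

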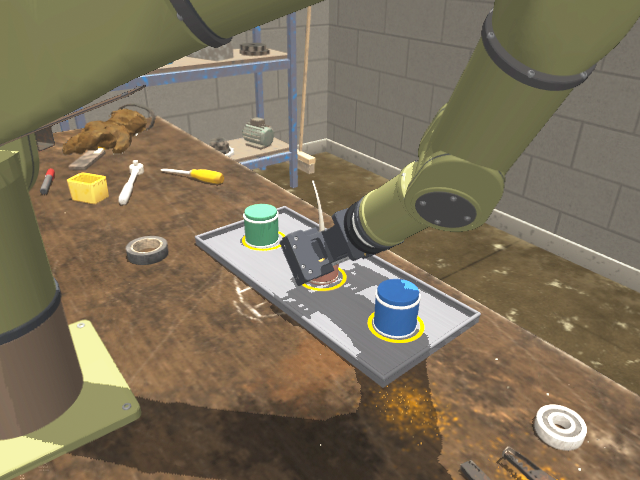

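The floor contact shows at +5 N and the can sits inside the ring, so I'll release and back out along the tool axis.

```bash
python3 - <<'E'
from m import *
print(ctrl.set_gripper(.07));ctrl.sleep(.2);print(ctrl.set_gripper(.088),ctrl.read_force())
g=np.array([.4357,.0033,.044])
ctrl.move_straight(tcp(g-.14*R(A1)[:,1],A1),R(A1),rate=.1);print(ctrl.read_force(),ctrl.read_clock())
p=ctrl.read_tool_pos()
ctrl.move_straight([p[0],p[1],.30],rate=.2)
try: ctrl.move_to([.4,-.35,.35],R(-20))
except ctrl.PlanningError as e: print(e)
print(ctrl.read_clock())
for c in("scene","top"):
    s=vision.snapshot(c);save(s,c+"5.png");P=ringfit(s);print(fitc(P,np.array([.436,.003])))
    for t in("oil_can","blue_tin","green_tin"): print(t,vision.pinpoint(c,t)[:1])
    i=np.array(s["image"])[:,:,::-1];x0,y0,x1,y1=(200,140,460,335) if c=="scene" else (225,190,465,310)
    cv2.imwrite(f"pics/{c}5c.png",cv2.resize(i[y0:y1,x0:x1],None,fx=3,fy=3,interpolation=cv2.INTER_CUBIC))
    print(proj(s,[[.4357,.0033,.004]]))
E
```

```text
False
False [0.7855 0.2598 0.8248]
[-0.377  -0.0597 -0.1259] 17.55
19.5417
(array([0.4369, 0.0037]), 284, np.float64(0.0019558948003264055))
oil_can [{'position': [279.0, 321.3], 'p': 0.96}]
blue_tin [{'position': [324.1, 393.0], 'p': 0.93}]
green_tin [{'position': [237.7, 260.3], 'p': 0.86}]
[[320.8467 276.468 ]]
(array([0.4342, 0.0018]), 142, np.float64(0.0012255036357931987))
oil_can [{'position': [253.0, 333.2], 'p': 0.93}]
blue_tin []
green_tin [{'position': [259.4, 253.3], 'p': 0.88}]
[[334.3735 253.6502]]
```

View pics/scene5c.png

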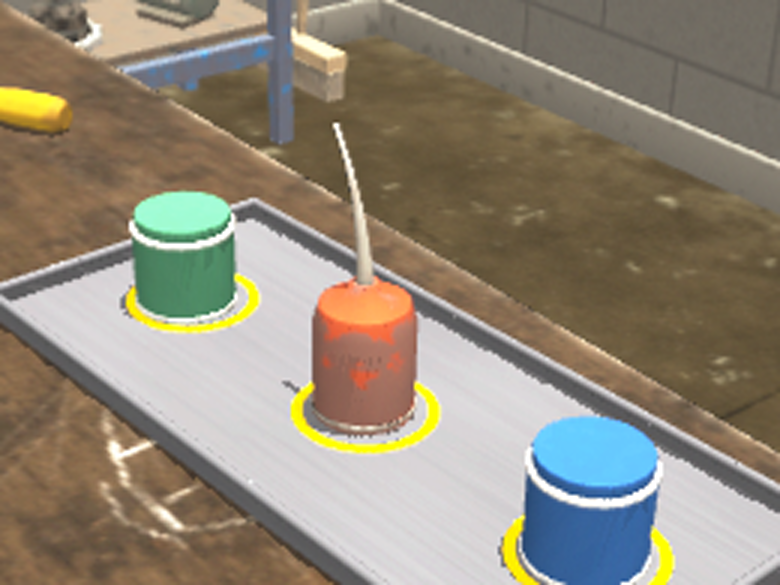

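View pics/top5c.png

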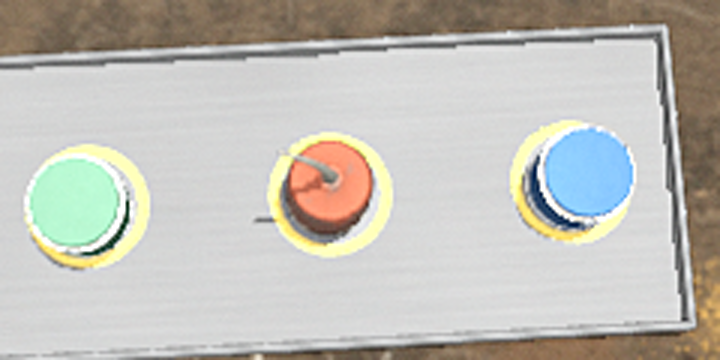

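The can stands upright and centred on the middle ring. Its base is at about (321,279) in the scene view, and both tins look the same as at the start. The hand is well away, so I'll hand the job in.

```bash
python3 -c "
from h import *
ctrl.sleep(.3);print(ctrl.read_dq(),ctrl.read_clock());order.close_job()"
```

```text
[ 0.11470647 -0.00912603 -0.13780911 -0.01222731 -0.03455767  0.09538047
 -0.05649189] 20.2417
the job is handed in; nothing more can be done
```

I stood the oil can upright on the middle ring, let go and handed the job in at about 20 s of the 45 s allowed. I gripped it across the body with the hand tilted over the spout, turned it upright at height and lowered it until the force reading showed it on the floor. I then backed the hand well clear.

**Can:** In the last pictures it stands upright inside the ring. The network's mark for its base is within about 3 pixels of the ring centre in the scene view and 1 to 2 pixels in the top view, so it should be well inside the 20 mm limit.

**Tins:** Both look upright and in place on their rings. Their marks in the scene view moved by 2 pixels or less.

**Checks that failed or disagreed:**
- **Blue tin:** the network missed it in the final top view, although it is plainly visible there in its old place.
- **Ring centre:** the two cameras disagreed by about 3 mm.
- **Grip opening:** the fingers closed to about 52 mm on a 55 mm body. The can still held firmly.

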